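# Park the saw guard for a blade change

### The arm

A 6-joint arm with a two-finger parallel gripper is mounted at the origin on the work surface. World frame = base frame: x ahead of the robot, y to its left, z up, the work surface at z = 0. Lengths are in m, angles in rad, forces in N, time in s.
With the tool pointing down it reaches from about 0.35 to 0.975 m from the base axis. Payload 4.9 kg.
Tool frame: the origin (TCP) lies at the very end of the fingers, on their centre line; the grasp point (between the pads) lies 19 mm behind it; x points along the fingers, y is the direction in which the jaws open and shut, and the axes are right-handed (so a half turn about x gives the same grasp; the last joint's range is limited). The gripper opens to 85 mm and grips with 20 to 120 N. Pads are 22 mm wide; open, the fingers measure 114 mm over their backs; the gripper's body (76 mm by 85 mm) begins 54 mm behind the grasp point. The pads swing forward as they close: fully open they stand 13 mm farther back than shut.
Start: joints at [-1.268, 0.053, 1.613, -0, 1.476, -0.119], TCP at [0.256, -0.57, 0.231] pointing down, gripper open.
Joint ranges: [-3.01, 3.01], [-1.01, 2.22], [0.06, 2.58], [-1.02, 4.17], [0.09, 2.62], [-3.14, 3.14]. Speed limits (rad/s): [2.57, 2.57, 3.14, 3.14, 3.14, 3.14].

### API

Orientations are given as a rotation vector (axis times angle).
In Python, from station import ctrl, get_image, calibration, finish_job, search_frame, cut_out, mark_of gives the robot as it stands. The module is installed in compiled form; this text tells all that it offers.
- The arm moves only by the tool arm_command, never from a script. Its argument "plan" is a list that holds one entry, the list of rows, each a list of 7 numbers: the shift along the tool's x, y, z in m, then the turn, a rotation vector about the tool's x, y, z in degrees, then the finger opening in m, from 0 to 0.0854. A call has 1 to 20 rows; each row shifts and turns the pose as measured when the row begins, along the tool's axes as they then stand; what a row does not reach is not made up. A row lasts 1/12 s, in which the tool goes at most 41.7 mm and 7.16 degrees, less where a joint would pass 70% of its speed; a pose out of reach is approached as far as the arm can. A call with a gripper value outside its range is refused whole. The fingers move at their own pace and stop on an object; "squeeze" is the grip in N (left out, the last holds). Time passes only in rows, so rows that do not move let the fingers close. It gives the time, the measured TCP pose, the force and the opening at its end, in the units of the state.
- ctrl.get_obs(): the state, without advancing time (a new reading comes with each control period).
- get_image(name): name is "scene" or "top"; returns the picture (420x560x3 uint8, red, green, blue); there is no depth.
- calibration(name): a dict with "fx", "fy", "cx", "cy" (pixels), "k1" (the pictures are not rectified: a ray, as slopes to the right and down, at radius r is drawn at 1 + k1 r^2 times it, then the intrinsics apply), "cam_to_world" (4x4, takes a point from camera to world coordinates). Camera axes: x right, y down, z forward; pixel columns grow to the right and rows downward; lengths in m; the calibration is good to about 2 mm. A picture is of the moment at which its call begins. calibration takes no time and is no camera call.
- finish_job(): hands the job in, once; it reports no verdict.
Trained networks look in the newest picture that a camera, given by its name, has taken for a name from the list of things; names that differ only in an ending like _2 or _b are one class to them, and where a whole thing is asked for, a point or a joint stands for the part that bears it (a point fixed in the world has none). Each returns a list of dicts, best first, with "conf" (0 to 1); they miss things now and then, are a little off and sometimes report something else, mostly with a low value. They report only what shows in the picture. A call takes as long as a camera call.
- search_frame(camera, thing): "at" ([x, y, z] in m, in the coordinates of the camera as it stood for that picture, good to about 4 mm: the middle of the surface that is visible of it).
- cut_out(camera, thing): "mask" (420x560 bool, what is visible of it).
- mark_of(camera, thing): "at" ([x, y, z] in m, in the coordinates of the camera as it stood for that picture, good to about 4 mm: a listed point, or the origin of a listed thing).
The state is a dict: "t": time; "q": joint angles; "dq": joint speeds; "effort": joint torques, N m; "tool_pos": TCP position; "tool_rot": TCP orientation; "contact_force": force on the tool from outside, world axes, zero at the start; "wrist_torque": the same for the moment, N m; "opening": finger opening in m.
Only numpy, scipy, OpenCV 4.12 (cv2) and the standard library are available. Lean on these libraries where they do the work, as an engineer would, in place of code of your own. Each camera call takes 0.05 s, during which the arm holds its last target. There are 200 camera calls.

### The job

Get the table saw ready for a blade change: with your fingertips push the clear blade guard up by its sloping nose, steadily and without flinging it, past its balance point until the counterweight keeps it parked fully up against its rear stop. Then slide the small wood offcut that lay under the guard towards the robot, away from the rip fence, onto the open saw table until all of it is off the throat plate by a finger's width. Only push and slide, pick nothing up, and leave the push stick, the try square and the tape measure where they are.

Things in the scene. Friction and masses are not known exactly. Their poses are not given: they have to be found in the camera images.
- saw: Table saw let into the bench, fixed, blade wound down out of sight; it stands crosswise: grey steel table 600 (x) by 660 mm (y), 6 mm thick. Origin on the bench under the middle of the blade line; x runs along the cut, to the robot's left, y towards the robot, z up; the top is at z = 6 mm. The table spans y -360 to +300 mm; a rip fence 60 mm high runs along x at y -295 to -251 mm.
- throat_plate (a point): Centre of the flush aluminium throat plate in the saw table, at x -10, y 0, z 6 mm of the saw's frame: 330 (x) by 90 mm (y), with the black blade slot along its middle. At x 140 to 180 mm a 40 mm square grey overarm tube (81 to 121 mm above the bench) comes in from a post at the far side, over the fence, to carry the guard's hinge.
- guard (a joint): Guard's angle about a hinge along the saw's y axis, at x 160, y 0, z 151 mm of its frame. 0 = down on the table; it grows as the nose goes up; parked at the rear stop at 1.57 rad. Below the balance point, about 0.67, it falls back; above it the iron counterweight on the cranked tail takes it to the stop by itself, slowed by a damper (about 2 s). Some 3 to 8 N on the nose lift it.
- guard_nose (a point): Middle of the guard's sloping nose, on its outer, lower surface (faces the robot's right); moves with the guard. The guard is a clear hood 115 mm wide, open below and behind. When down, this point is 47 mm above the bench, 290 mm before the hinge; the flat slope rises 44 degrees from its lower edge (40 mm nearer the hinge, 9 mm up) to its black lip (40 mm before it, 85 mm up). Parked, the hood is over 230 mm up.
- offcut_end_a (a point): Middle of one end face of the wood offcut, half-way up. The offcut is a loose block 70 mm long, 32 mm wide, 18 mm high, about 30 g, lying flat on the throat plate under the guard at the start; its long axis joins the two end points.
- offcut_end_b (a point): Middle of the other end face of the offcut, half-way up.
- push_stick: Bystander: flat plywood push stick, 320 by 52 by 12 mm, lying roughly along the saw's x between the throat plate and the rip fence. Origin near the middle of its underside.
- square: Bystander: try square lying on the near side of the saw table; wooden stock 115 (y) by 30 (x) by 18 mm high, steel blade 30 mm wide reaching 160 mm along its +x. Origin under the stock's middle.
- tape_measure: Bystander: tape measure lying flat on the near side of the saw table, 72 by 66 by 36 mm high. Origin at the middle of its underside.

How it is judged:
On the way, in this order (a step that is already met when the one before it is completed fails the run):
1. the guard is pushed up past its balance point and stays up against its rear stop (value of joint guard above 1.45 rad), for 0.3 s.
2. the offcut is slid off the throat plate, away from the rip fence (y of each of offcut_end_a, offcut_end_b in the frame of saw above 0.061 m), for 0.2 s.
At the end, for the whole second after the job is handed in: The guard rests parked at its rear stop (joint above 1.45 rad, not moving), and the offcut lies flat on the saw table on the robot's side of the throat plate, both its end points at least 61 mm from the blade line (so that no part of it overlaps the throat plate, whose edge is at 45 mm) (all of step 2 and value of joint guard above 1.45 rad and velocity of joint guard below 0.05 rad/s and y of each of offcut_end_a, offcut_end_b in the frame of saw below 0.3 m and x of offcut_end_a in the frame of saw between -0.29 and 0.29 m and x of offcut_end_b in the frame of saw between -0.29 and 0.29 m and z of offcut_end_a in the frame of saw between 0.011 and 0.019 m and z of offcut_end_b in the frame of saw between 0.011 and 0.019 m); the robot touches nothing.
It fails at once if the guard is flung (faster than 3.5 rad/s) (velocity of joint guard above 3.5 rad/s).
It fails at once if the offcut is lifted off the saw table by more than about 15 mm (z of any of offcut_end_a, offcut_end_b in the frame of saw above 0.03 m).
It fails at once if the push stick, try square or tape measure is moved more than 15 mm (distance of any of push_stick, square, tape_measure from where it was at the start of the episode above 0.015 m).
It also fails if it takes over 54 s, if anything falls off the work surface, if the arm or the gripper's body presses on something with over 40 N, if the wrist force passes 120 N, or if a joint passes its speed limit or range.

## Working session

There is one attempt and no reset: what is moved stays moved. The work goes in short steps, Python scripts to look and compute and a tool call to move; the robot and the scene stay as the last step left them, time stands still between calls to the robot, and variables do not carry over. Pictures are saved under pics/ and viewed, about 8 in all and at most 12, crops included, and the job is handed in when it is done.

Besides the shell and the picture viewer there is one more tool, called by a JSON object that holds its "name" and its "arguments". arm_command: Moves the arm, as the interface text tells. Its arguments: {"type":"object","properties":{"plan":{"type":"array","items":{"type":"array","items":{"type":"array","items":{"type":"number"}}}},"squeeze":{"type":"number"}},"required":["plan"]}

```bash
mkdir -p pics; cat > h.py <<'E'
import numpy as np, cv2
from station import *
from scipy.spatial.transform import Rotation as R
def w(cam,p):
    T=np.array(calibration(cam)["cam_to_world"]); return T[:3,:3]@np.array(p)+T[:3,3]
def save(cam,n):
    im=get_image(cam); cv2.imwrite(f"pics/{n}.png",im[:,:,::-1]); return im
def st():
    o=ctrl.get_obs(); print("t",round(o["t"],2),"pos",np.round(o["tool_pos"],4),"R\n",np.round(R.from_rotvec(o["tool_rot"]).as_matrix(),3),"F",np.round(o["contact_force"],1),"op",o["opening"])
E
python3 - <<'E'
from h import *
st()
for c in("scene","top"):
    save(c,c+"0")
    print(c,np.round(np.array(calibration(c)["cam_to_world"]),3).tolist())
    for n in ["saw","throat_plate","guard_nose","offcut_end_a","push_stick","square","tape_measure"]:
        for d in mark_of(c,n)[:3]: print(n,round(d["conf"],2),np.round(w(c,d["at"]),3))
E
```

```text
t 0.0 pos [ 0.2557 -0.5696  0.23  ] R
 [[-0.001  0.409 -0.912]
 [ 0.002 -0.912 -0.409]
 [-1.    -0.002 -0.   ]] F [ 1.3 -0.4 -0.1] op 0.08523185010956306
scene [[-0.565, 0.703, -0.432, 1.014], [0.825, 0.478, -0.301, 0.31], [-0.005, -0.527, -0.85, 0.925], [0.0, 0.0, 0.0, 1.0]]
saw 0.82 [0.574 0.059 0.001]
guard_nose 0.73 [ 0.561 -0.077  0.042]
push_stick 0.85 [0.731 0.034 0.007]
square 0.69 [0.412 0.176 0.004]
tape_measure 0.64 [ 0.394 -0.114  0.006]
top [[0.012, -0.996, 0.093, 0.503], [-0.999, -0.015, -0.03, 0.033], [0.032, -0.092, -0.995, 0.921], [0.0, 0.0, 0.0, 1.0]]
saw 0.91 [0.573 0.054 0.   ]
push_stick 0.71 [0.734 0.037 0.007]
square 0.94 [0.411 0.178 0.007]
tape_measure 0.89 [ 0.398 -0.111  0.01 ]
```

View pics/scene0.png

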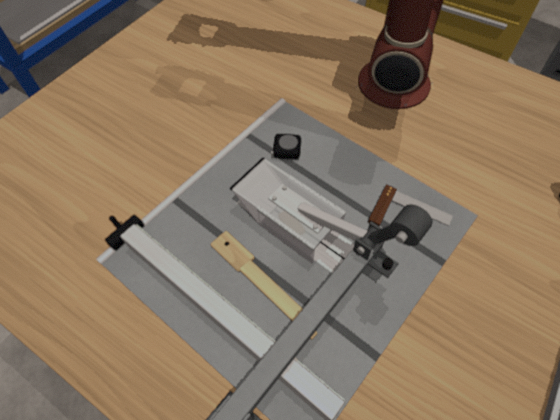

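View pics/top0.png

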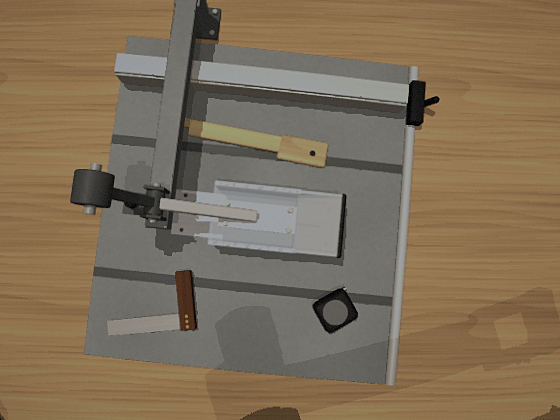

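```bash
cat >> h.py <<'E'
O=np.array([.573,.057,0]); SX=np.array([.075,.997,0]); SY=np.array([-.997,.075,0]); Z=np.array([0,0,1.])
def sp(x,y,z): return O+SX*x+SY*y+Z*z
def goal(p,Rt):
    o=ctrl.get_obs(); C=R.from_rotvec(o["tool_rot"]); rv=np.degrees((C.inv()*R.from_matrix(Rt)).as_rotvec())
    d=np.array(p)-o["tool_pos"]
    print("q",np.round(o["q"],2),"F",np.round(o["contact_force"],1),"rotvec",np.round(rv,1),np.linalg.norm(rv).round(1),"d in tool now",np.round(C.inv().apply(d)*1e3,1),"in target",np.round(Rt.T@d*1e3,1))
def tilt(a):
    a=np.radians(a); x=SX*np.cos(a)-Z*np.sin(a); y=-SY; return np.c_[x,y,np.cross(x,y)]
def rail():  # saw frame of top pixels on the z=6mm plane
    pass
def px(cam,uv,z):
    k=calibration(cam); K=np.array([[k["fx"],0,k["cx"]],[0,k["fy"],k["cy"]],[0,0,1]])
    n=cv2.undistortPoints(np.array([[uv]],float),K,np.array([k["k1"],0,0,0.]))[0,0]
    T=np.array(k["cam_to_world"]); d=T[:3,:3]@[n[0],n[1],1]; return T[:3,3]+d*(z-T[2,3])/d[2]
E
python3 - <<'E'
from h import *
for uv,z in [((127,37),.006),((85,354),.006),((118,57),.066),((409,87),.066),((343,258),.085),((346,194),.085)]: print(uv,np.round(px("top",uv,z),3))
goal(sp(-.27,0,.12),tilt(25))
E
```

```text
(127, 37) [0.953 0.322 0.006]
(85, 354) [0.301 0.377 0.006]
(118, 57) [0.882 0.318 0.066]
(409, 87) [ 0.834 -0.254  0.066]
(343, 258) [ 0.497 -0.118  0.085]
(346, 194) [ 0.616 -0.124  0.085]
q [-1.27  0.05  1.61 -0.    1.48 -0.12] F [1.2 0.1 0.3] rotvec [-54.5  58.4 -34.7] 87.1 d in tool now [ 111.3 -205.1 -417.5] in target [390.7 269.2 -59.4]
```

{"name": "arm_command", "arguments": {"plan": [[[0,0,0,-3.9,4.2,-2.5,0],[0,0,0,-3.9,4.2,-2.5,0],[0,0,0,-3.9,4.2,-2.5,0],[0,0,0,-3.9,4.2,-2.5,0],[0,0,0,-3.9,4.2,-2.5,0],[0,0,0,-3.9,4.2,-2.5,0],[0,0,0,-3.9,4.2,-2.5,0],[0,0,0,-3.9,4.2,-2.5,0],[0,0,0,-3.9,4.2,-2.5,0],[0,0,0,-3.9,4.2,-2.5,0],[0,0,0,-3.9,4.2,-2.5,0],[0,0,0,-3.9,4.2,-2.5,0],[0,0,0,-3.9,4.2,-2.5,0],[0,0,0,-3.9,4.2,-2.5,0]]]}}

```text
t: 1.97
tool_pos: [0.2544, -0.5731, 0.238]
tool_rot: [2.029, 1.952, -0.366]
contact_force: [-0.0, -0.4, -0.2]
opening: 0.0002
```

```bash
sed -i 's/SX=.*; SY=.*; Z=/SX=np.array([.084,.9965,0]); SY=np.array([-.9965,.084,0]); Z=/' h.py; python3 - <<'E'
from h import *
st(); goal(sp(-.27,0,.12),tilt(25))
E
```

```text
t 1.97 pos [ 0.2544 -0.5731  0.238 ] R
 [[ 0.044  0.999  0.025]
 [ 0.922 -0.031 -0.386]
 [-0.385  0.04  -0.922]] F [-0.  -0.4 -0.2] op 0.00018878535050364172
q [-1.37  0.72  1.04  0.39  2.5  -1.2 ] F [-0.  -0.4 -0.2] rotvec [ 3.3 -2.4  1.9] 4.5 d in tool now [391.2 279.7 -23.2] in target [398.5 264.5 -55.6]
```

{"name": "arm_command", "arguments": {"plan": [[[0.01,0.03,0,0.3,-0.2,0.2,0],[0.01,0.03,0,0.3,-0.2,0.2,0],[0.01,0.03,0,0.3,-0.2,0.2,0],[0.01,0.03,0,0.3,-0.2,0.2,0],[0.01,0.03,0,0.3,-0.2,0.2,0],[0.01,0.03,0,0.3,-0.2,0.2,0],[0.01,0.03,0,0.3,-0.2,0.2,0],[0.01,0.03,0,0.3,-0.2,0.2,0],[0.01,0.03,0,0.3,-0.2,0.2,0],[0.01,0,0,0.3,-0.2,0.2,0]]]}}

```text
t: 2.8
tool_pos: [0.5416, -0.4952, 0.1935]
tool_rot: [2.088, 1.902, -0.444]
contact_force: [-0.4, 0.7, -0.1]
opening: 0.0002
```

```bash
python3 - <<'E'
from h import *
goal(sp(-.27,0,.09),tilt(25))
E
```

```text
q [-1.05  0.87  0.89  0.78  2.29 -0.72] F [-0.4  0.7 -0.1] rotvec [-0.2 -1.  -0.5] 1.1 d in tool now [300.4 -17.7 -20.7] in target [300.2 -15.1 -25.8]
```

{"name": "arm_command", "arguments": {"plan": [[[0.03,-0.0017,-0.0022,0,0,0,0],[0.03,-0.0017,-0.0022,0,0,0,0],[0.03,-0.0017,-0.0022,0,0,0,0],[0.03,-0.0017,-0.0022,0,0,0,0],[0.03,-0.0017,-0.0022,0,0,0,0],[0.03,-0.0017,-0.0022,0,0,0,0],[0.03,-0.0017,-0.0022,0,0,0,0],[0.03,-0.0017,-0.0022,0,0,0,0],[0.03,-0.0017,-0.0022,0,0,0,0],[0.03,-0.0017,-0.0022,0,0,0,0]]]}}

```text
t: 3.63
tool_pos: [0.5543, -0.2037, 0.0836]
tool_rot: [2.082, 1.891, -0.452]
contact_force: [0.2, 0.5, -0.1]
opening: -0.0
```

```bash
python3 - <<'E'
from h import *
save("scene","s1")
for n in ["guard_nose"]:
    for d in mark_of("scene",n)[:2]: print(n,round(d["conf"],2),np.round(w("scene",d["at"]),3))
st();goal(sp(-.16,0,.045),tilt(22))
E
```

```text
guard_nose 0.89 [ 0.562 -0.075  0.046]
t 3.73 pos [ 0.5526 -0.1999  0.0817] R
 [[ 0.082  0.996 -0.038]
 [ 0.907 -0.091 -0.412]
 [-0.414 -0.001 -0.91 ]] F [-0.4  0.  -0.5] op -0.0001851765588099351
q [-0.81  0.56  1.57  0.79  1.87 -0.84] F [-0.4  0.  -0.5] rotvec [-0.2  2.5 -0.3] 2.5 d in tool now [104.1  -1.9  -7. ] in target [104.3  -1.2  -2.6]
```

View pics/s1.png

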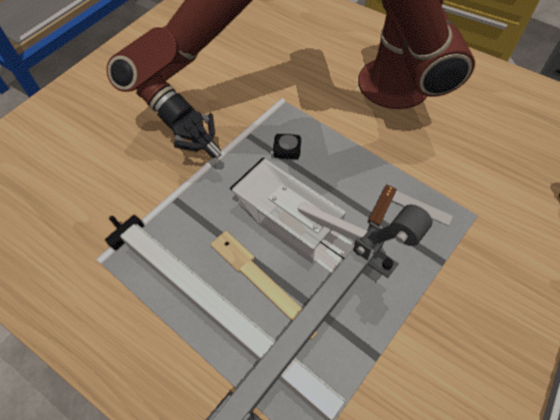

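{"name": "arm_command", "arguments": {"plan": [[[0.027,-0.0005,-0.002,0,0,0,0],[0.027,-0.0005,-0.002,0,0,0,0],[0.027,-0.0005,-0.002,0,0,0,0],[0.024,-0.0005,-0.002,0,0,0,0],[0,0,0,0,0,0,0]]]}}

```text
t: 4.15
tool_pos: [0.5621, -0.1018, 0.0454]
tool_rot: [2.08, 1.892, -0.454]
contact_force: [-0.5, 0.4, -1.1]
opening: -0.0003
```

```bash
cat >> h.py <<'E'
def arc(s=.012):
    o=ctrl.get_obs(); C=R.from_rotvec(o["tool_rot"]); p=o["tool_pos"]-O
    print("saw pos",np.round([p@SX,p@SY,p[2]],4),"F",np.round(o["contact_force"],1),"q",np.round(o["q"],2))
    h=np.array([.160,.151]); c0=np.array([p@SX,p[2]])-h
    for a in (0,.1,.2,.3,.4,.5,.6,.7,.8,.9,1.0):   # rotate nose up
        c=np.array([c0[0]*np.cos(a)+c0[1]*np.sin(a), -c0[0]*np.sin(a)+c0[1]*np.cos(a)])
        d=SX*(c-c0)[0]+Z*(c-c0)[1]; print(a,np.round(C.inv().apply(d)*1e3,0),np.round(c+h,3))
E
python3 - <<'E'
from h import *
arc()
E
```

```text
saw pos [-0.1592 -0.0024  0.0454] F [-0.5  0.4 -1.1] q [-0.7   0.52  1.7   0.86  1.73 -0.85]
0 [0. 0. 0.] [-0.159  0.045]
0.1 [-22.   0. -26.] [-0.168  0.078]
0.2 [-41.   0. -53.] [-0.174  0.111]
0.3 [-57.   1. -83.] [-0.176  0.144]
0.4 [ -70.    1. -114.] [-0.175  0.178]
0.5 [ -80.    1. -146.] [-0.171  0.211]
0.6 [ -87.    1. -179.] [-0.163  0.244]
0.7 [ -90.    1. -212.] [-0.152  0.276]
0.8 [ -90.    1. -246.] [-0.138  0.306]
0.9 [ -87.    1. -279.] [-0.121  0.335]
1.0 [ -81.    1. -312.] [-0.101  0.363]
```

{"name": "arm_command", "arguments": {"plan": [[[0.014,0,-0.006,0,0,0,0],[-0.007,0,-0.009,0,0,0,0],[-0.007,0,-0.009,0,0,0,0],[-0.007,0,-0.009,0,0,0,0],[-0.006,0,-0.009,0,0,0,0],[-0.006,0,-0.009,0,0,0,0],[-0.006,0,-0.009,0,0,0,0],[-0.005,0,-0.01,0,0,0,0],[-0.005,0,-0.01,0,0,0,0],[-0.005,0,-0.01,0,0,0,0]]]}}

```text
t: 4.98
tool_pos: [0.5632, -0.1056, 0.1519]
tool_rot: [2.079, 1.881, -0.462]
contact_force: [-0.7, -1.0, -1.9]
opening: 0.0002
```

```bash
python3 - <<'E'
from h import *
arc(); save("scene","s2")
for d in mark_of("scene","guard_nose")[:2]: print(round(d["conf"],2),np.round(w("scene",d["at"]),3))
E
```

```text
saw pos [-0.1628 -0.0039  0.1519] F [-0.7 -1.  -1.9] q [-0.7   0.35  1.71  0.88  1.83 -0.72]
0 [0. 0. 0.] [-0.163  0.152]
0.1 [-12.   0. -30.] [-0.161  0.184]
0.2 [-21.   0. -61.] [-0.156  0.216]
0.3 [-28.   0. -92.] [-0.148  0.247]
0.4 [ -30.    0. -125.] [-0.137  0.278]
0.5 [ -30.    0. -157.] [-0.123  0.307]
0.6 [ -27.    0. -189.] [-0.106  0.334]
0.7 [ -20.    0. -220.] [-0.086  0.36 ]
0.8 [ -10.   -0. -251.] [-0.064  0.383]
0.9 [   3.   -0. -281.] [-0.04   0.404]
1.0 [  19.   -1. -309.] [-0.014  0.423]
0.88 [ 0.558 -0.094  0.146]
0.17 [0.576 0.056 0.005]
```

View pics/s2.png

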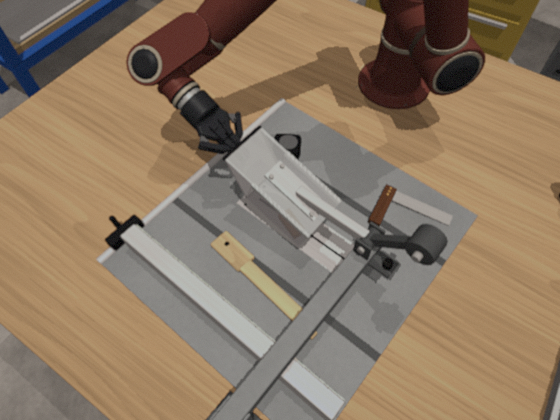

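Guard is lifting on the fingertip (tip at about pixel (240,140)), roughly 0.32 rad. Continuing along the arc past balance.

{"name": "arm_command", "arguments": {"plan": [[[-0.004,0,-0.01,0,0,0,0],[-0.004,0,-0.01,0,0,0,0],[-0.003,0,-0.01,0,0,0,0],[-0.003,0,-0.01,0,0,0,0],[-0.003,0,-0.01,0,0,0,0],[-0.002,0,-0.01,0,0,0,0],[-0.002,0,-0.01,0,0,0,0],[-0.001,0,-0.01,0,0,0,0],[0,0,-0.01,0,0,0,0],[0,0,-0.01,0,0,0,0],[0.001,0,-0.01,0,0,0,0],[0.002,0,-0.01,0,0,0,0],[0.003,0,-0.01,0,0,0,0],[0.004,0,-0.01,0,0,0,0],[0.005,0,-0.01,0,0,0,0],[0.006,0,-0.01,0,0,0,0]]]}}

```text
t: 6.42
tool_pos: [0.5691, -0.0447, 0.3306]
tool_rot: [2.072, 1.864, -0.442]
contact_force: [-5.9, -15.6, 11.9]
opening: 0.0002
```

```bash
python3 - <<'E'
from h import *
arc(); save("scene","s3")
for d in mark_of("scene","guard_nose")[:2]: print(round(d["conf"],2),np.round(w("scene",d["at"]),3))
E
```

```text
saw pos [-0.1017 -0.0046  0.3306] F [ -5.9 -15.6  11.9] q [-0.62  0.07  1.69  1.    1.92 -0.45]
0 [0. 0. 0.] [-0.102  0.331]
0.1 [  6.   0. -31.] [-0.082  0.356]
0.2 [ 16.   1. -61.] [-0.061  0.379]
0.3 [ 28.   1. -90.] [-0.037  0.4  ]
0.4 [  44.    1. -118.] [-0.011  0.418]
0.5 [  62.    1. -144.] [0.016 0.434]
0.6 [  82.    1. -169.] [0.045 0.447]
0.7 [ 105.    1. -191.] [0.076 0.457]
0.8 [ 130.    1. -210.] [0.107 0.464]
0.9 [ 157.    0. -227.] [0.138 0.468]
1.0 [ 185.   -0. -241.] [0.17  0.468]
0.56 [ 0.564 -0.042  0.319]
```

View pics/s3.png

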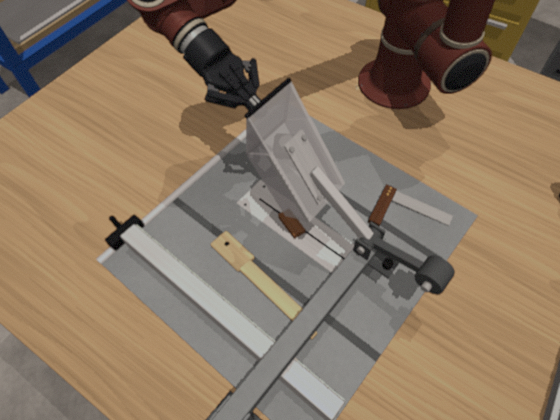

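{"name": "arm_command", "arguments": {"plan": [[[-0.01,0,0.002,0,0,0,0],[-0.025,0,0,0,0,0,0],[-0.025,0,0,0,0,0,0],[-0.025,0,0,0,0,0,0],[-0.025,0,0,0,0,0,0],[0,0,0,0,-6,0,0],[0,0,0,0,-6,0,0],[0,0,0,0,-6,0,0],[0,0,0,0,-6,0,0],[0,0,0,0,-6,0,0],[0,0,0,0,-6,0,0],[0,0,0,0,-6,0,0],[0,0,0,0,0,0,0],[0,0,0,0,0,0,0],[0,0,0,0,0,0,0],[0,0,0,0,0,0,0],[0,0,0,0,0,0,0]]]}}

```text
t: 7.93
tool_pos: [0.5516, -0.1483, 0.3698]
tool_rot: [1.571, 1.426, -1.058]
contact_force: [0.5, -0.4, 0.7]
opening: 0.0
```

```bash
python3 - <<'E'
from h import *
st(); print(np.round(ctrl.get_obs()["q"],2))
def saw(p): p=p-O; return np.round([p@SX,p@SY,p[2]],3)
for c in ("scene","top"):
    save(c,c+"4")
    for n in ("guard_nose","offcut_end_a","push_stick","square","tape_measure","saw","throat_plate"):
        for d in mark_of(c,n)[:3]: print(c,n,round(d["conf"],2),saw(w(c,d["at"])))
    for d in cut_out(c,"offcut_end_a")[:1]:
        b=cv2.minAreaRect(np.argwhere(d["mask"])[:,::-1].astype(np.float32)); bp=cv2.boxPoints(b); print(d["conf"],[saw(px(c,u,.02)).tolist() for u in bp])
E
python3 -c "
import cv2,numpy as np
a=cv2.imread('pics/scene4.png');b=cv2.imread('pics/top4.png')
cv2.imwrite('pics/both4.png',np.hstack([a[80:420,100:480],b[0:340,60:450]]))"
```

```text
t 7.93 pos [ 0.5516 -0.1483  0.3698] R
 [[ 0.037  0.995 -0.089]
 [ 0.373 -0.096 -0.923]
 [-0.927  0.001 -0.375]] F [ 0.5 -0.4  0.7] op 4.856913373367296e-05
[-0.56 -0.06  1.53  0.35  1.83 -0.4 ]
scene guard_nose 0.64 [ 0.051 -0.005  0.442]
scene offcut_end_a 0.91 [-0.068  0.001  0.016]
scene offcut_end_a 0.58 [-0.001 -0.015  0.02 ]
scene push_stick 0.74 [-0.011 -0.163  0.006]
scene square 0.61 [0.106 0.172 0.006]
scene tape_measure 0.69 [-0.185  0.163  0.003]
scene saw 0.82 [-0.001 -0.     0.002]
0.61 [[-0.073, -0.015, 0.02], [-0.066, 0.022, 0.02], [0.007, -0.004, 0.02], [0.0, -0.039, 0.02]]
top guard_nose 0.7 [ 0.049 -0.002  0.44 ]
top offcut_end_a 0.67 [ 0.002 -0.021  0.01 ]
top offcut_end_a 0.62 [-0.064  0.006  0.021]
top push_stick 0.71 [-0.006 -0.167  0.007]
top square 0.92 [0.109 0.172 0.008]
top tape_measure 0.91 [-0.181  0.164  0.008]
top saw 0.8 [-0.001 -0.003  0.   ]
top throat_plate 0.64 [-0.011 -0.001  0.007]
0.93 [[0.006, -0.003, 0.02], [-0.003, -0.033, 0.02], [-0.068, -0.014, 0.02], [-0.059, 0.017, 0.02]]
```

View pics/both4.png

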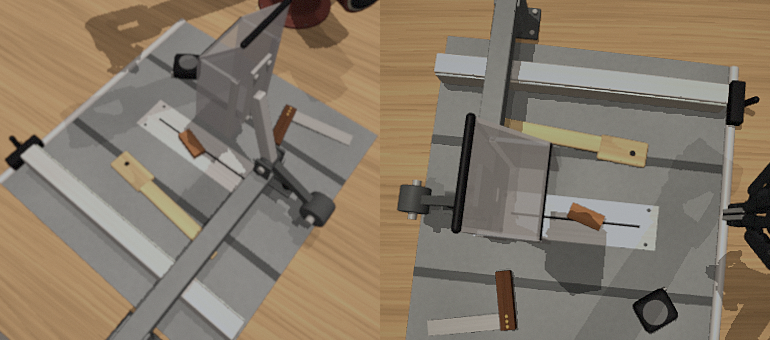

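Guard is parked (nose found at z ≈ 0.44 m); the offcut is the brown block around pixel (587,215) in the right-hand crop, on the throat plate, turned about −17° in the saw frame. Next I go to its fence side.

```bash
cat >> h.py <<'E'
def Rp(a=68,al=-17.3):
    al=np.radians(al);a=np.radians(a); b=SX*np.cos(al)+SY*np.sin(al); n=-SX*np.sin(al)+SY*np.cos(al)
    x=b*np.cos(a)-Z*np.sin(a); y=-n; return np.c_[x,y,np.cross(x,y)]
E
python3 - <<'E'
from h import *
Rt=Rp(); p=sp(-.046,-.054,.014); goal(p-Rt[:,0]*.12,Rt)
E
```

```text
q [-0.56 -0.06  1.53  0.35  1.83 -0.4 ] F [-0.3 -0.1 -0.2] rotvec [15.5  0.1  6.1] 16.7 d in tool now [271.9  42.6 -17.1] in target [274.6   7.8 -23.6]
```

{"name": "arm_command", "arguments": {"plan": [[[0,0,0,5.2,0,2,0],[0,0,0,5.2,0,2,0],[0,0,0,5.2,0,2,0],[0.034,0.001,-0.003,0,0,0,0],[0.034,0.001,-0.003,0,0,0,0],[0.034,0.001,-0.003,0,0,0,0],[0.034,0.001,-0.003,0,0,0,0],[0.034,0.001,-0.003,0,0,0,0],[0.034,0.001,-0.003,0,0,0,0],[0.034,0.001,-0.003,0,0,0,0],[0.034,0.001,-0.003,0,0,0,0]]]}}

```text
t: 9.75
tool_pos: [0.6166, -0.0392, 0.1313]
tool_rot: [1.831, 1.183, -1.22]
contact_force: [-0.1, -0.5, 0.5]
opening: 0.0001
```

```bash
python3 - <<'E'
from h import *
Rt=Rp(); p=sp(-.046,-.054,.014); st(); goal(p,Rt)
E
```

```text
t 9.75 pos [ 0.6166 -0.0392  0.1313] R
 [[ 0.167  0.918 -0.36 ]
 [ 0.332 -0.396 -0.856]
 [-0.928  0.024 -0.371]] F [-0.1 -0.5  0.5] op 0.00012308869760232336
q [-0.35  0.06  1.81  0.4   1.25 -0.08] F [-0.1 -0.5  0.5] rotvec [-0.6  0.3 -1.7] 1.9 d in tool now [125.2 -15.1   1.9] in target [125.6 -11.3   2.3]
```

{"name": "arm_command", "arguments": {"plan": [[[0.02,-0.006,0.001,-0.3,0,-0.8,0],[0.025,-0.006,0.001,-0.3,0,-0.8,0],[0.025,0,0,0,0,0,0],[0.02,0,0,0,0,0,0],[0.015,0,0,0,0,0,0],[0,0,0,0,0,0,0]]]}}

```text
t: 10.25
tool_pos: [0.6143, 0.0052, 0.0206]
tool_rot: [1.803, 1.235, -1.237]
contact_force: [-0.7, -0.4, 0.1]
opening: 0.0
```

```bash
python3 - <<'E'
from h import *
Rt=Rp(); p=sp(-.046,-.054,.014); goal(p,Rt); save("scene","s5")
E
python3 -c "
import cv2
a=cv2.imread('pics/scene5.png' if 0 else 'pics/s5.png')[130:330,200:400];cv2.imwrite('pics/s5c.png',cv2.resize(a,None,fx=3,fy=3))"
```

```text
q [-0.28  0.22  1.85  0.43  1.09 -0.11] F [-0.7 -0.4  0.1] rotvec [0.  0.4 0.9] 1.0 d in tool now [ 7.7  7.6 -1.8] in target [ 7.9  7.5 -1.8]
```

View pics/s5c.png

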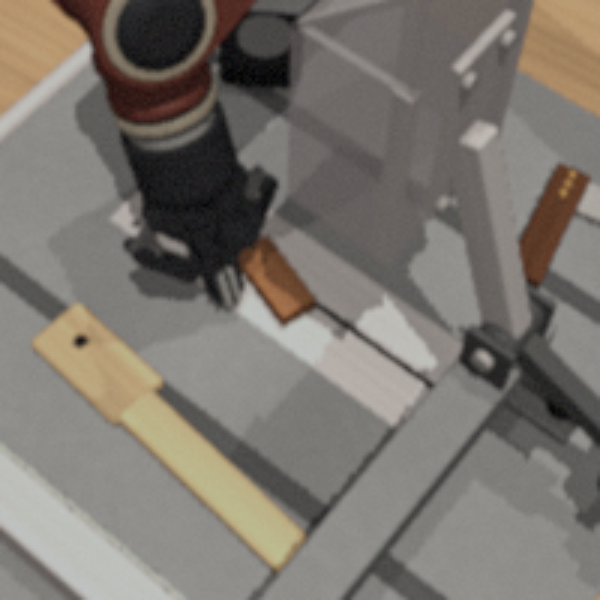

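{"name": "arm_command", "arguments": {"plan": [[[0.006,0,-0.002,0,0,0,0],[0,-0.005,0,0,0,0,0],[0,-0.007,0,0,0,0,0],[0,-0.007,0,0,0,0,0],[0,-0.007,0,0,0,0,0],[0,-0.007,0,0,0,0,0],[0,-0.007,0,0,0,0,0],[0,-0.007,0,0,0,0,0],[0,-0.007,0,0,0,0,0]]]}}

```text
t: 11.05
tool_pos: [0.567, 0.0271, 0.0255]
tool_rot: [1.808, 1.221, -1.224]
contact_force: [-0.4, 0.7, -0.2]
opening: 0.0004
```

```bash
cat >> h.py <<'E'
def saw(p): p=p-O; return np.round([p@SX,p@SY,p[2]],3)
def off():
    for c in ("scene","top"):
        get_image(c)
        for d in mark_of(c,"offcut_end_a")[:2]: print(c,round(d["conf"],2),saw(w(c,d["at"])))
        for d in cut_out(c,"offcut_end_a")[:1]:
            bp=cv2.boxPoints(cv2.minAreaRect(np.argwhere(d["mask"])[:,::-1].astype(np.float32))); print(d["conf"],[saw(px(c,u,.02)).tolist() for u in bp])
E
python3 - <<'E'
from h import *
print(saw(ctrl.get_obs()["tool_pos"])); st(); off()
E
```

```text
[-0.03   0.003  0.026]
t 11.05 pos [0.567  0.0271 0.0255] R
 [[ 0.139  0.928 -0.346]
 [ 0.344 -0.373 -0.862]
 [-0.929  0.001 -0.371]] F [-0.4  0.7 -0.2] op 0.00035340303145108167
scene 0.69 [0.007 0.014 0.016]
scene 0.66 [-0.059  0.037  0.02 ]
0.89 [[-0.053, 0.016, 0.02], [-0.045, 0.052, 0.02], [0.017, 0.026, 0.02], [0.008, -0.008, 0.02]]
top 0.7 [0.013 0.013 0.013]
0.75 [[0.019, 0.03, 0.02], [0.008, -0.002, 0.02], [-0.034, 0.012, 0.02], [-0.023, 0.044, 0.02]]
```

{"name": "arm_command", "arguments": {"plan": [[[0,0.015,0,0,0,0,0],[0,0.005,0,0,0,0,0],[0,0,0,0,0,0,0]]]}}

```text
t: 11.6
tool_pos: [0.5876, 0.0189, 0.0252]
tool_rot: [1.808, 1.222, -1.224]
contact_force: [0.3, -0.5, 0.2]
opening: -0.0004
```

```bash
python3 - <<'E'
from h import *
print(saw(ctrl.get_obs()["tool_pos"])); goal(sp(-.03,-.015,.013),Rp())
E
```

```text
[-0.037 -0.018  0.025]
q [-0.27  0.14  1.93  0.43  1.07 -0.1 ] F [ 0.3 -0.5  0.2] rotvec [0.2 0.2 0.1] 0.3 d in tool now [13.4 -4.6 -0.7] in target [13.4 -4.6 -0.6]
```

{"name": "arm_command", "arguments": {"plan": [[[0.007,0,0,0,0,0,0],[0.006,0,0,0,0,0,0],[0,0,0,0,0,0,0]]]}}

```text
t: 11.85
tool_pos: [0.5897, 0.0236, 0.0121]
tool_rot: [1.808, 1.222, -1.225]
contact_force: [-0.2, -0.4, 0.1]
opening: -0.0001
```

```bash
python3 - <<'E'
from h import *
print(saw(ctrl.get_obs()["tool_pos"])); goal(sp(-.03,-.015,.013),Rp())
E
```

```text
[-0.032 -0.019  0.012]
q [-0.26  0.16  1.93  0.44  1.05 -0.1 ] F [-0.2 -0.4  0.1] rotvec [0.2 0.2 0.1] 0.3 d in tool now [-0.7 -4.8 -0.8] in target [-0.7 -4.8 -0.8]
```

{"name": "arm_command", "arguments": {"plan": [[[0.0007,-0.008,0,0,0,0,0],[0.0007,-0.008,0,0,0,0,0],[0.0007,-0.008,0,0,0,0,0],[0.0007,-0.008,0,0,0,0,0],[0.0007,-0.008,0,0,0,0,0],[0.0007,-0.008,0,0,0,0,0]]]}}

```text
t: 12.35
tool_pos: [0.5436, 0.0445, 0.0089]
tool_rot: [1.81, 1.218, -1.221]
contact_force: [1.9, -0.7, 3.1]
opening: -0.0002
```

```bash
python3 - <<'E'
from h import *
print(saw(ctrl.get_obs()["tool_pos"])); goal(sp(-.03,-.015,.013),Rp()); off()
E
```

```text
[-0.015  0.028  0.009]
q [-0.25  0.06  2.05  0.45  1.02 -0.1 ] F [ 1.9 -0.7  3.1] rotvec [ 0.3  0.2 -0.2] 0.4 d in tool now [-4.2 45.8  0.2] in target [-4.4 45.7 -0.1]
scene 0.65 [0.021 0.048 0.015]
scene 0.51 [-0.05   0.07   0.019]
0.61 [[-0.021, 0.035, 0.02], [-0.02, 0.063, 0.02], [0.026, 0.054, 0.02], [0.025, 0.026, 0.02]]
top 0.64 [0.027 0.05  0.014]
0.75 [[0.027, 0.064, 0.02], [0.019, 0.035, 0.02], [-0.017, 0.045, 0.02], [-0.008, 0.074, 0.02]]
```

{"name": "arm_command", "arguments": {"plan": [[[-0.003,-0.006,0,0,0,0,0],[0,-0.008,0,0,0,0,0],[0,-0.008,0,0,0,0,0],[0,-0.008,0,0,0,0,0],[0,-0.008,0,0,0,0,0],[0,-0.004,0,0,0,0,0],[0,0.01,0,0,0,0,0],[0,0.015,0,0,0,0,0],[-0.025,0,0,0,0,0,0],[-0.03,0,0,0,0,0,0],[-0.03,0,0,0,0,0,0],[-0.03,0,0,0,0,0,0],[0,0,0,0,0,0,0],[0,0,0,0,0,0,0]]]}}

```text
t: 13.82
tool_pos: [0.4974, 0.0147, 0.1159]
tool_rot: [1.799, 1.254, -1.243]
contact_force: [-0.1, 0.5, -0.6]
opening: -0.0
```

```bash
python3 - <<'E'
from h import *
st(); off()
for c in ("scene","top"):
    save(c,c+"6")
    for n in ("guard_nose","push_stick","square","tape_measure"):
        for d in mark_of(c,n)[:1]: print(c,n,round(d["conf"],2),saw(w(c,d["at"])))
E
python3 -c "
import cv2,numpy as np
a=cv2.imread('pics/scene6.png');b=cv2.imread('pics/top6.png')
cv2.imwrite('pics/both6.png',np.hstack([a[80:420,100:480],b[40:380,60:450]]))"
```

```text
t 13.82 pos [0.4974 0.0147 0.1159] R
 [[ 0.11   0.931 -0.349]
 [ 0.357 -0.364 -0.86 ]
 [-0.928 -0.03  -0.372]] F [-0.1  0.5 -0.6] op -1.8196420268255567e-05
scene 0.5 [-0.188  0.161  0.004]
scene 0.38 [0.038 0.097 0.014]
0.7 [[0.104, 0.111, 0.02], [0.08, 0.228, 0.02], [0.252, 0.246, 0.02], [0.266, 0.134, 0.02]]
top 0.92 [-0.03   0.118  0.021]
top 0.56 [0.037 0.093 0.013]
0.83 [[0.041, 0.111, 0.02], [0.031, 0.079, 0.02], [-0.036, 0.1, 0.02], [-0.026, 0.133, 0.02]]
scene guard_nose 0.67 [0.053 0.001 0.441]
scene push_stick 0.75 [-0.013 -0.159  0.006]
scene square 0.75 [0.106 0.172 0.005]
scene tape_measure 0.75 [-0.188  0.166  0.002]
top guard_nose 0.74 [ 0.053 -0.     0.441]
top push_stick 0.82 [-0.009 -0.162  0.008]
top square 0.95 [0.108 0.169 0.007]
top tape_measure 0.74 [-0.003 -0.    -0.002]
```

View pics/both6.png

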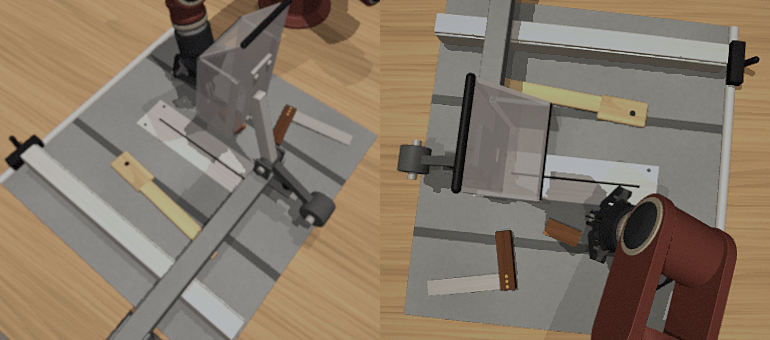

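```bash
python3 -c "
from station import *
print(finish_job())"
```

```text
the job is handed in; nothing more can be done
None
```

I parked the guard at its rear stop and slid the offcut off the throat plate, then handed the job in at about 14 s of robot time. `finish_job` gives no verdict, so the checks below are mine.

- **Guard:** I pushed it up by the nose with closed fingertips to about 0.9 rad, and the counterweight took it the rest of the way. Both cameras put the nose at about 0.44 m in the last check, which works out to about 1.55 rad. I had no direct reading of the guard's angle or speed.
- **Offcut:** the top camera put its two ends at about y 118 mm and 93 mm from the blade line, against the 61 mm needed. The block looks flat and clear of the plate.
- **Bystanders:** the push stick and square read within about 5 mm of where they started. The scene camera gives the same for the tape measure.
- **Robot:** it ended about 0.1 m above the table, touching nothing.

**What went wrong or disagreed:**
- On the first push the fingertip crept up nearly to the top of the block. I backed off, lowered it and pushed again; it then touched the table with about 3 N.
- In the last look the scene camera's offcut results were partly wrong because the guard hid the block: one point landed on the tape measure and the outline on the square. Its other point agreed with the top camera.
- The top camera's last tape measure result was also false, as the arm covers the tape there.

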